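Put the tiered colour dishes away in their slide-cover box

TASK

Put the porcelain colour-dish set away: slide the wooden box's cover back, then nest the pieces in the box one at a time, deepest at the bottom: the deep bowl in the round seat, on it the two-part dish, then the four-part dish, and the lid on top. Each must sit level and fully home on the one below; set the porcelain down gently, always upright and never dropped, and leave the inkstone, seal and brush rest where they are. Finish by sliding the cover fully shut over the set.

Things in the scene. Friction and masses are not known exactly. Their poses are not given: they have to be found in the camera images.
- bowl_center (a point): Deep open bowl, white porcelain, brown rim, undivided, 28 mm high. Like all four pieces: 65 mm across an upright band, 60 mm at shoulder and rim; below it a foot 5 mm high tapers from 49 to 41 mm and drops into a mouth 53 mm wide, shoulder resting on that rim. Band 7.5 to 25 mm above the underside, wall 3.5 to 6 mm. 100 g. Starts upright. Point: on the axis, 14 mm above the underside; z up.
- half_dish_center (a point): Two-part dish, white porcelain, brown edges, 19 mm high, open, one low straight wall across the inside makes two halves. Outline, foot and mouth as the bowl's; band 7.5 to 16 mm above its underside. 70 g. Fully home on the bowl, its underside is 23 mm above the bowl's underside. Starts upright on the table. Point: on the axis, 9.5 mm above its underside; z up.
- quarter_dish_center (a point): Four-part dish, white porcelain, brown edges, 15 mm high, the shallowest, open, a low cross inside makes four quarters. Outline, foot and mouth as the bowl's; band 7.5 to 12 mm above its underside. 60 g. Fully home on the two-part dish, its underside is 14 mm above that dish's underside. Starts upright on the table. Point: on the axis, 7.5 mm above its underside; z up.
- lid_center (a point): Lid, white porcelain, closed: flat-domed top 15 mm above its underside with a round button 17 mm across, 3 mm high in the middle; 18 mm in all. Foot and 65 mm outline as the bowl's; band 7.5 to 11.5 mm above its underside. 70 g. Fully home on the four-part dish, its underside is 10 mm above that dish's underside. Starts upright. Point: on the axis, 9 mm above its underside; z up.
- seat (a point): Round seat in the fixed wooden box: hole 53 mm wide in a 4.5 mm liner, for the bowl's foot. Point: its centre on the inner floor, 8 mm above the table, level with the seated bowl's underside. z up, y along the box; the cover opens to -y. Inner walls are 48 mm away in x, 80 mm at +y, 84 mm at -y: finger room only along y. Walls reach 84 mm above the table; outside 112 by 180 mm. Nested set: 65 mm.
- cover (a joint): Thin wooden cover sliding in grooves on top of the box: 0 = fully shut, 0.156 m = fully open, at its stop (its edge is then 72 mm from the seat's centre on the box's -y side). About 2 N of friction; it stays where it is left and may start up to 25 mm open. Underside 68 mm above the box's floor, upper face 81 mm above the table.
- pull (a point): Pull bar standing on the cover: 14 mm wide along the slide (box y), 50 mm long across it (x), 16 mm high above the cover. Point: its centre, 89 mm above the table; axes as the seat's, moves with the cover. Seen from above it lies 59 mm from the seat's centre towards the box's -y when shut, 215 mm when fully open.
- inkstone: Bystander: black slate inkstone, 85 by 125 by 24 mm, loose on the table. Origin at the centre of its underside.
- seal: Bystander: reddish-brown stone seal standing on end, 26 by 26 mm and 60 mm high, loose. Origin at the centre of its underside.
- brush_rest: Bystander: blue ceramic brush rest with five peaks, 24 by 105 mm and about 40 mm high, loose. Origin at the centre of its underside.
Mind the look-alikes: they are no part of the job. What is shaped like the part that bears half_dish_center but blue or orange is not meant.

How it is judged:
On the way, in this order (a step that is already met when the one before it is completed fails the run):
1. the cover is slid back, open by at least 135 mm (value of joint cover above 0.135 m), for 0.2 s.
2. the bowl stands upright in the round seat of the box, let go (horizontal distance between bowl_center and seat below 0.005 m and z of bowl_center in the frame of seat between 0.011 and 0.017 m and angle between bowl_center's own z axis and vertical below 0.1 rad and contact force between the fingers and bowl below 0.1 N and linear speed of bowl below 0.03 m/s), for 0.2 s.
3. the two-part dish sits level on the bowl in the box, let go (horizontal distance between bowl_center and seat below 0.005 m and z of bowl_center in the frame of seat between 0.011 and 0.017 m and angle between each of bowl_center, half_dish_center's own z axis and vertical below 0.1 rad and horizontal distance between half_dish_center and bowl_center below 0.005 m and z of half_dish_center in the frame of bowl_center between 0.0155 and 0.0215 m and contact force between the fingers and half_dish below 0.1 N and linear speed of half_dish below 0.03 m/s), for 0.2 s.
4. the four-part dish sits level on the two-part dish in the box, let go (horizontal distance between bowl_center and seat below 0.005 m and z of bowl_center in the frame of seat between 0.011 and 0.017 m and angle between each of bowl_center, half_dish_center, quarter_dish_center's own z axis and vertical below 0.1 rad and horizontal distance between half_dish_center and bowl_center below 0.005 m and z of half_dish_center in the frame of bowl_center between 0.0155 and 0.0215 m and horizontal distance between quarter_dish_center and half_dish_center below 0.005 m and z of quarter_dish_center in the frame of half_dish_center between 0.009 and 0.015 m and contact force between the fingers and quarter_dish below 0.1 N and linear speed of quarter_dish below 0.03 m/s), for 0.2 s.
5. the lid sits level on the four-part dish in the box, let go (horizontal distance between bowl_center and seat below 0.005 m and z of bowl_center in the frame of seat between 0.011 and 0.017 m and angle between each of bowl_center, half_dish_center, quarter_dish_center, lid_center's own z axis and vertical below 0.1 rad and horizontal distance between half_dish_center and bowl_center below 0.005 m and z of half_dish_center in the frame of bowl_center between 0.0155 and 0.0215 m and horizontal distance between quarter_dish_center and half_dish_center below 0.005 m and z of quarter_dish_center in the frame of half_dish_center between 0.009 and 0.015 m and horizontal distance between lid_center and quarter_dish_center below 0.005 m and z of lid_center in the frame of quarter_dish_center between 0.0085 and 0.0145 m and contact force between the fingers and lid below 0.1 N and linear speed of lid below 0.03 m/s), for 0.2 s.
At the end, for the whole second after the job is handed in: In the box: bowl in the seat, two-part dish, four-part dish, lid on top, each within 5 mm of the axis below, 3 mm of its nested height, level to 0.1 rad, at rest; cover within 5 mm of shut; inkstone, seal and brush rest within 25 mm of where they stood (horizontal distance between bowl_center and seat below 0.005 m and z of bowl_center in the frame of seat between 0.011 and 0.017 m and angle between each of bowl_center, half_dish_center, quarter_dish_center, lid_center's own z axis and vertical below 0.1 rad and horizontal distance between half_dish_center and bowl_center below 0.005 m and z of half_dish_center in the frame of bowl_center between 0.0155 and 0.0215 m and horizontal distance between quarter_dish_center and half_dish_center below 0.005 m and z of quarter_dish_center in the frame of half_dish_center between 0.009 and 0.015 m and horizontal distance between lid_center and quarter_dish_center below 0.005 m and z of lid_center in the frame of quarter_dish_center between 0.0085 and 0.0145 m and value of joint cover below 0.005 m and linear speed of each of bowl, half_dish, quarter_dish, lid below 0.02 m/s and distance of each of inkstone, seal, brush_rest from where it was at the start of the episode below 0.025 m); the robot touches nothing.
It fails at once if a porcelain piece is dropped or knocked about: faster than 0.6 m/s while the fingers do not hold it ((contact force between the fingers and bowl below 0.02 N and linear speed of bowl above 0.6 m/s) or (contact force between the fingers and half_dish below 0.02 N and linear speed of half_dish above 0.6 m/s) or (contact force between the fingers and quarter_dish below 0.02 N and linear speed of quarter_dish above 0.6 m/s) or (contact force between the fingers and lid below 0.02 N and linear speed of lid above 0.6 m/s)).
It fails at once if a porcelain piece is tipped more than 45 degrees (angle between any of bowl_center, half_dish_center, quarter_dish_center, lid_center's own z axis and vertical above 0.785 rad).
It fails at once if the inkstone, seal or brush rest is shoved more than 25 mm or knocked over (distance of any of inkstone, seal, brush_rest from where it was at the start of the episode above 0.025 m or angle between any of inkstone, seal, brush_rest's own z axis and vertical above 0.4 rad).
It also fails if it takes over 128 s, if anything falls off the work surface, if the arm or the gripper's body presses on something with over 40 N, if the wrist force passes 120 N, or if a joint passes its speed limit or range.

ROBOT

A 6-joint arm with a two-finger parallel gripper is mounted at the origin on the work surface. World frame = base frame: x ahead of the robot, y to its left, z up, the work surface at z = 0. Lengths are in m, angles in rad, forces in N, time in s.
With the tool pointing down it reaches from about 0.35 to 0.975 m from the base axis. Payload 4.9 kg.
Tool frame: the origin (TCP) lies on the front face of the gripper's body, between the roots of the fingers; the fingertips stand ctrl.finger_overhang ahead of it and the grasp point (between the pads) lies 54 mm ahead of it (ctrl.finger_overhang is the distance from the TCP to the fingertips, in m); z points along the fingers, y is the line along which they close (so a half turn about z gives the same grasp; the last joint's range is limited). The gripper opens to 85 mm and grips with 20 to 120 N. Pads are 22 mm wide; open, the fingers measure 114 mm over their backs; the gripper's body (76 mm by 85 mm) begins 54 mm behind the grasp point. The pads swing forward as they close: fully open they stand 13 mm farther back than shut.
Start: joints at [1.103, 0.053, 1.613, -0, 1.476, -0.119], TCP at [0.214, 0.587, 0.304] pointing down, gripper open.
Joint ranges: [-3.01, 3.01], [-1.01, 2.22], [0.06, 2.58], [-1.02, 4.17], [0.09, 2.62], [-3.14, 3.14]. Speed limits (rad/s): [2.57, 2.57, 3.14, 3.14, 3.14, 3.14].

INTERFACE

Orientations are given as a rotation vector (axis times angle).
In Python, from station import ctrl, vision gives the robot as it stands. The module is installed in compiled form; this text tells all that it offers.
- The arm moves only by the tool drive_tool, never from a script. Its argument "rows" is a list of rows, each a list of 2 entries, a list of its own where there are three numbers: the shift along the tool's x, y, z in m, then the turn about the tool's z in rad. A call has 1 to 10 rows; each row shifts and turns the commanded pose from where the row before left it, along the tool's axes as they then stand; what a row does not reach is not made up. A row lasts 1/10 s, in which the tool goes at most 50 mm and 8.59 degrees, less where a joint would pass 70% of its speed; a pose out of reach is approached as far as the arm can. A call with a gripper value outside its range is refused whole. "jaw" is the closure, from 0 (fully open) to 1 (shut), set as the call begins (left out, the last holds). The fingers move at their own pace and stop on an object; "grip_force" is the grip in N (left out, the last holds). Time passes only in rows, so rows that do not move let the fingers close. It gives the time, the measured TCP pose, the force, the opening and the grip force at its end, in the units of the state.
- ctrl.get_obs(): the state, without advancing time (a new reading comes with each control period).
- vision.get_image(name): name is "scene" or "top"; returns a dict with "image" (384x512x3 uint8, blue, green, red), "vertical_fov" (degrees; the focal length in pixels is half the picture's height over the tangent of half this angle, whatever the lens; pixels are square), "cx", "cy" (the principal point, pixels), "dist_coeffs" ([k1, k2, p1, p2, k3] as OpenCV has them; the pictures are not rectified), "R" (3x3) and "t" (3): a world point X has camera coordinates R X + t. Camera axes: x right, y down, z forward; pixel columns grow to the right and rows downward; lengths in m; the calibration is good to about 2 mm. A picture is of the moment at which its call begins. There is no depth.
- ctrl.finish_job(): hands the job in; it is judged then, once.
The state is a dict: "t": time; "q": joint angles; "dq": joint speeds; "effort": joint torques, N m; "tool_pos": TCP position; "tool_rot": TCP orientation; "contact_force": force on the tool from outside, world axes, zero at the start; "wrist_torque": the same for the moment, N m; "opening": finger opening in m; "grip_force": force on a finger pad.
Only numpy, scipy, OpenCV 4.12 (cv2) and the standard library are available. Lean on these libraries where they do the work, as an engineer would, in place of code of your own. Each camera call takes 0.05 s, during which the arm holds its last target. There are 200 camera calls.

## Working session

There is one attempt and no reset: what is moved stays moved. The work goes in short steps, Python scripts to look and compute and a tool call to move; the robot and the scene stay as the last step left them, time stands still between calls to the robot, and variables do not carry over. Pictures are saved under pics/ and viewed, at most 17 in all, crops included, and the job is handed in when it is done.

Besides the shell and the picture viewer there is one more tool, called after "Call:" as name([rows], argument=value, ...), one row to a line, values as JSON. drive_tool: Moves the arm, as the interface text tells. Its arguments: {"type":"object","properties":{"rows":{"type":"array","items":{"type":"array"}},"jaw":{"type":"number"},"grip_force":{"type":"number"}},"required":["rows"]}

```bash
mkdir -p pics
python3 - <<'E'
from station import ctrl, vision
import cv2
o=ctrl.get_obs(); print(o, ctrl.finger_overhang)
for n in("scene","top"):
    d=vision.get_image(n); cv2.imwrite(f"pics/{n}0.png",d["image"]); print({k:v for k,v in d.items() if k!="image"})
E
```

```text
{'t': 0.0, 'q': array([ 1.10300117e+00,  5.33186124e-02,  1.61430045e+00, -1.51732720e-06,
        1.47602672e+00, -1.19004234e-01]), 'dq': array([ 5.55603036e-05,  1.93345808e-03, -1.09294722e-03,  1.29646813e-03,
       -4.73568891e-04, -8.86552873e-04]), 'effort': array([-2.81617518e-03, -3.93665314e+01, -3.70185649e+01, -3.00660722e-04,
        6.75925883e-03, -4.73925486e-07]), 'tool_pos': array([0.21338326, 0.58692981, 0.30268274]), 'tool_rot': array([-5.45003273e-01, -3.09335496e+00,  3.08733254e-03]), 'contact_force': array([ 0.42145635,  0.01544706, -0.36990598]), 'wrist_torque': array([-0.04844377,  0.02296037,  0.01868086]), 'grip_force': 0.0, 'opening': 0.08556227623810918} 0.0726
{'vertical_fov': 54.28930956303251, 'cx': 248.70151771413828, 'cy': 189.4089188002453, 'dist_coeffs': array([-0.03737756,  0.        ,  0.        ,  0.        ,  0.        ]), 'R': array([[ 0.86209607,  0.50669711,  0.00695711],
       [ 0.29131176, -0.48431163, -0.82497255],
       [-0.4146418 ,  0.71323228, -0.56512998]]), 't': array([-0.52793866, -0.0040636 ,  1.05704892])}
{'vertical_fov': 57.560042835953226, 'cx': 255.46142380809533, 'cy': 196.48321874203896, 'dist_coeffs': array([-0.10690863,  0.        ,  0.        ,  0.        ,  0.        ]), 'R': array([[-0.02627452, -0.99940153,  0.02249939],
       [-0.98670992,  0.02231737, -0.16095174],
       [ 0.16035329, -0.02642931, -0.98670579]]), 't': array([0.18557644, 0.52725748, 0.78554578])}
```

View pics/scene0.png

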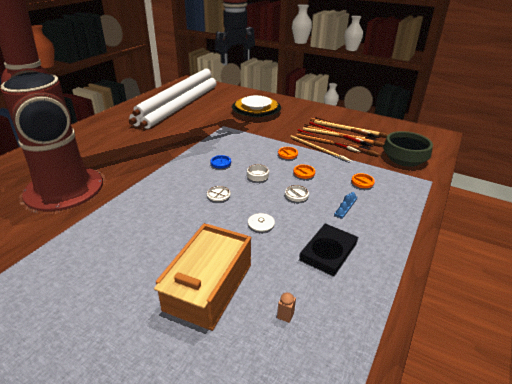

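View pics/top0.png

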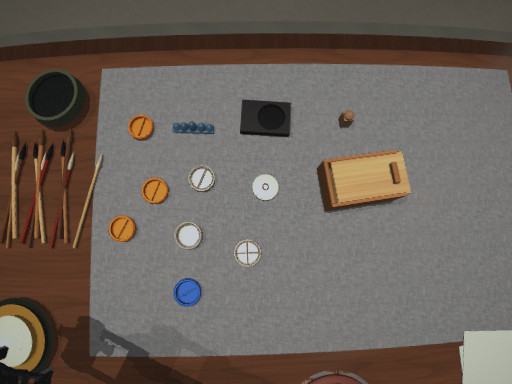

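The white set candidates in the top view are the bowl (188,235), two-part dish (202,179), four-part dish (247,253) and lid (265,187). Look-alikes to avoid are the orange dishes at (141,127), (154,190) and (122,229), and the blue one at (188,292). The box is at about (366,180), with its pull at (395,172) at the right end, so box -y points right in the image.

```bash
cat > h.py <<'E'
from station import ctrl, vision
import cv2, numpy as np
from scipy.spatial.transform import Rotation as Ro
def snap(n,save=None):
    d=vision.get_image(n); h=d["image"].shape[0]; f=h/2/np.tan(np.radians(d["vertical_fov"]/2))
    d["K"]=np.array([[f,0,d["cx"]],[0,f,d["cy"]],[0,0,1]]); d["C"]=-d["R"].T@d["t"]
    if save: cv2.imwrite(save,d["image"])
    return d
def ray(d,p):
    u=cv2.undistortPoints(np.array(p,float).reshape(-1,1,2),d["K"],d["dist_coeffs"]).reshape(-1,2)
    v=np.c_[u,np.ones(len(u))]@d["R"]; return v
def plane(d,p,z):
    v=ray(d,p); return d["C"]+v*((z-d["C"][2])/v[:,2])[:,None]
def proj(d,X):
    return cv2.projectPoints(np.array(X,float).reshape(-1,1,3),cv2.Rodrigues(d["R"])[0],d["t"],d["K"],d["dist_coeffs"])[0].reshape(-1,2)
def diskpx(d,c,z0,z1,r=.0325):
    # silhouette centroid of an upright band, for the wanted position by ray casting
    a=np.linspace(0,2*np.pi,60); P=[[c[0]+r*np.cos(t),c[1]+r*np.sin(t),z] for t in a for z in(z0,z1)]
    m=cv2.moments(cv2.convexHull(proj(d,P).astype(np.float32))); return np.array([m["m10"],m["m01"]])/m["m00"]
def blob(d,p,w=30):
    """centroid of hull of non-cloth blob (white/brown: brighter or warm) nearest to pixel p"""
    im=d["image"].astype(int); x0,y0=int(p[0])-w,int(p[1])-w
    sub=im[y0:y0+2*w,x0:x0+2*w]
    m=((sub.min(2)>165)|(sub[...,2]-sub[...,0]>25)).astype(np.uint8)*255
    m=cv2.morphologyEx(m,cv2.MORPH_CLOSE,np.ones((3,3)))
    cs=cv2.findContours(m,cv2.RETR_EXTERNAL,cv2.CHAIN_APPROX_NONE)[0]
    c=min([c for c in cs if cv2.contourArea(c)>60],key=lambda c:np.linalg.norm(c.reshape(-1,2).mean(0)-w))
    h=cv2.convexHull(c); M=cv2.moments(h)
    return np.array([M["m10"]/M["m00"]+x0,M["m01"]/M["m00"]+y0]),cv2.contourArea(h),cv2.boundingRect(h)
def locate(d,p,z0,z1):
    b,a,r=blob(d,p); c=plane(d,[b],(z0+z1)/2)[0]
    for _ in range(3): c=c+plane(d,[b],z1)[0]-plane(d,[diskpx(d,c,z0,z1)],z1)[0]
    return c[:2],a,r
E
python3 - <<'E'
from h import *
t=snap("top");s=snap("scene")
B={'bowl':((188,235),(258,172),.025),'half':((202,179),(297,194),.016),'quarter':((247,253),(219,194),.012),'lid':((265,187),(261,223),.0115)}
for k,(a,b,z) in B.items():
    for d,p in((t,a),(s,b)):
        c,ar,r=locate(d,p,.0075,z); print(k,c.round(4),ar,r)
im=t["image"]
crop=cv2.resize(im[100:240,300:430],None,fx=3,fy=3,interpolation=cv2.INTER_CUBIC)
crop2=cv2.resize(im[150:290,160:290],None,fx=3,fy=3,interpolation=cv2.INTER_CUBIC)
cv2.imwrite("pics/c1.png",np.hstack([crop,crop2]))
E
```

```text
bowl [0.4463 0.3368] 478.5 (17, 17, 26, 26)
bowl [0.4422 0.3404] 3475.0 (0, 0, 60, 60)
half [0.5866 0.3049] 452.0 (17, 17, 25, 24)
half [0.586  0.3022] 3473.0 (0, 0, 60, 60)
quarter [0.4023 0.1958] 477.0 (18, 17, 25, 25)
quarter [0.4021 0.1948] 3481.0 (0, 0, 60, 60)
lid [0.5605 0.1477] 479.5 (18, 18, 25, 25)
lid [0.5606 0.1454] 3481.0 (0, 0, 60, 60)
```

View pics/c1.png

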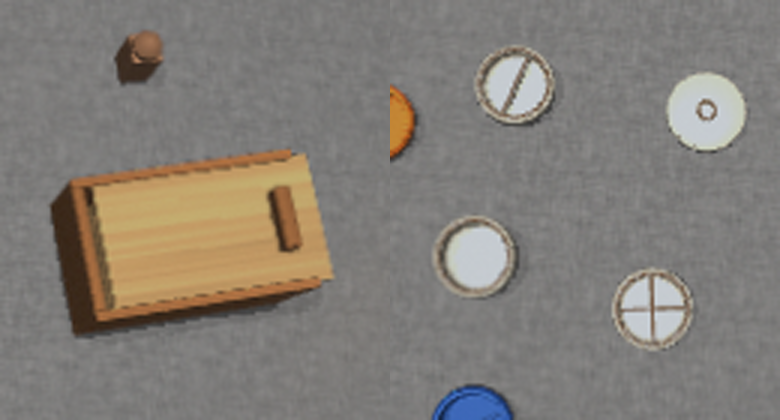

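The crop shows the white two-part dish, bowl, four-part dish and lid as chosen. The box's left rim corners are at crop (72,182) and (98,320), and the pull top is near crop (287,218).

Run:
```python
from h import *
t=snap("top")
full=lambda p:(np.array(p,float)+.5)/3-.5+[300,100]
P=plane(t,[full(p) for p in[(72,182),(98,320),(290,150),(322,285)]],.084)
print(P.round(4)); A,B,C,D=P
u1=(A-C)[:2];u2=(B-D)[:2]; print(np.degrees([np.arctan2(*u[::-1]) for u in(u1,u2)]), np.linalg.norm(A-B))
w=(A-B)[:2]; print("x-axis yaw",np.degrees(np.arctan2(w[1],w[0])))
yv=u1/np.linalg.norm(u1)+u2/np.linalg.norm(u2); yv/=np.linalg.norm(yv); print("yaxis",yv)
S=(A+B)[:2]/2-.088*yv; print("seat",S)
p=plane(t,[full((287,218))],.095)[0]; print("pull",p, "opening",-(p[:2]-S)@yv-.059, "lat",(p[:2]-S)@[yv[1],-yv[0]])
print(np.degrees(np.arctan2(yv[1],yv[0])))
o=ctrl.get_obs();R=Ro.from_rotvec(o["tool_rot"]).as_matrix();print(R.round(4),o["tool_pos"])
```

```text
[[ 0.6052  0.0148  0.084 ]
 [ 0.4982  0.0014  0.084 ]
 [ 0.6289 -0.1614  0.084 ]
 [ 0.5209 -0.1765  0.084 ]]
[97.65866767 97.2712508 ] 0.10783419144769169
x-axis yaw 7.145366033183482
yaxis [-0.12991982  0.9915245 ]
seat [ 0.56315102 -0.07918589]
pull [ 0.57166989 -0.14835626  0.095     ] opening 0.010690891621320572 lat -0.0005399375088660511
97.46495923318193
[[-9.398e-01  3.418e-01 -5.000e-04]
 [ 3.418e-01  9.398e-01 -9.000e-04]
 [ 1.000e-04 -1.000e-03 -1.000e+00]] [0.21352858 0.587152   0.30330021]
```

Add to h.py:
```python
def delta(x,y,z,yaw):
    """tool y axis world angle yaw(deg); prints turn needed and shift in tool axes after that turn"""
    o=ctrl.get_obs();R=Ro.from_rotvec(o["tool_rot"]).as_matrix()
    ya=np.degrees(np.arctan2(R[1,1],R[0,1])); turn=-((yaw-ya+90)%180-90)
    R2=R@Ro.from_euler('z',turn,degrees=True).as_matrix()
    d=R2.T@(np.array([x,y,z])-o["tool_pos"])
    print("t",round(o["t"],2),"pos",o["tool_pos"].round(4),"yaw",ya.round(2),"tilt",np.degrees(np.arccos(-R[2,2])).round(2),"turn",np.radians(turn).round(3),"shift",d.round(4),"F",o["contact_force"].round(1),"op",o["opening"].round(4),"q6",o["q"][5].round(2))
```

```text
(no output)
```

Call:
drive_tool([
  [[0, 0, 0], -0.12],
  [[0, 0, 0], -0.12],
  [[0, 0, 0], -0.12],
  [[0, 0, 0], -0.118],
  [[-0.0144, -0.043, 0], 0],
  [[-0.0144, -0.043, 0], 0],
  [[-0.0144, -0.043, 0], 0],
  [[-0.0144, -0.043, 0], 0],
  [[-0.0144, -0.043, 0], 0],
  [[-0.0144, -0.043, 0], 0],
], jaw=0.3)

```text
t: 1.25
tool_pos: [0.3328, 0.341, 0.3039]
tool_rot: [-0.204, 3.135, 0.0]
contact_force: [0.8, 0.5, -0.1]
opening: 0.0596
grip_force: 0.0
```

Call:
drive_tool([
  [[-0.0144, -0.043, 0], 0],
  [[-0.0144, -0.043, 0], 0],
  [[-0.0144, -0.043, 0], 0],
  [[-0.0144, -0.043, 0], 0],
  [[-0.0144, -0.043, 0], 0],
  [[-0.0144, -0.043, 0], 0],
  [[-0.0144, -0.043, 0], 0],
  [[-0.0144, -0.043, 0], 0],
  [[-0.0144, -0.043, 0.02], 0],
  [[-0.0144, -0.043, 0.02], 0],
])

```text
t: 2.25
tool_pos: [0.5317, -0.0673, 0.2644]
tool_rot: [-0.202, 3.132, -0.001]
contact_force: [0.7, -0.0, -0.3]
opening: 0.0598
grip_force: 0.0
```

```bash
python3 -c "
from h import *
delta(.5717,-.1484,.16,97.4)
snap('scene','pics/s1.png'); d=snap('top'); im=d['image']; cv2.imwrite('pics/s1t.png',cv2.resize(im[90:250,290:460],None,fx=3,fy=3))"
```

```text
Traceback (most recent call last):
  File "h.py", line 40, in delta
    print("t",round(o["t"],2),"pos",o["tool_pos"].round(4),"yaw",ya.round(2),"tilt",np.degrees(np.arccos(-R[2,2])).round(2),"turn",np.radians(turn).round(3),"shift",d.round(4),"F",o["contact_force"].round(1),"op",o["opening"].round(4),"q6",o["q"][5].round(2))
                                                                                                                                                                                                                     ^^^^^^^^^^^^^^^^^^
AttributeError: 'float' object has no attribute 'round'
```

Call:
drive_tool([
  [[-0.0145, -0.043, 0], 0],
  [[-0.0145, -0.043, 0], 0],
  [[0, 0, 0.025], 0],
  [[0, 0, 0.025], 0],
  [[0, 0, 0.02], 0],
  [[0, 0, 0.015], 0],
  [[0, 0, 0], 0],
])

```text
t: 2.95
tool_pos: [0.5691, -0.1462, 0.176]
tool_rot: [0.203, -3.13, -0.003]
contact_force: [0.9, 0.3, 0.1]
opening: 0.0594
grip_force: 0.0
```

```bash
sed -i 's/o\["opening"\].round(4)/round(o["opening"],4)/' h.py; python3 -c "
from h import *
delta(.5717,-.1484,.165,97.4)
d=snap('scene','pics/s1.png');im=d['image']; a=cv2.resize(im[200:320,140:270],None,fx=3,fy=3); d=snap('top'); im=d['image']; b=cv2.resize(im[120:240,310:440],None,fx=3,fy=3);cv2.imwrite('pics/s1.png',np.hstack([a,b]))"
```

```text
t 2.95 pos [ 0.5691 -0.1462  0.176 ] yaw 97.4 tilt 0.3 turn 0.0 shift [-0.0023 -0.0026  0.011 ] F [0.9 0.3 0.1] op 0.0594 q6 -2.08
```

View pics/s1.png

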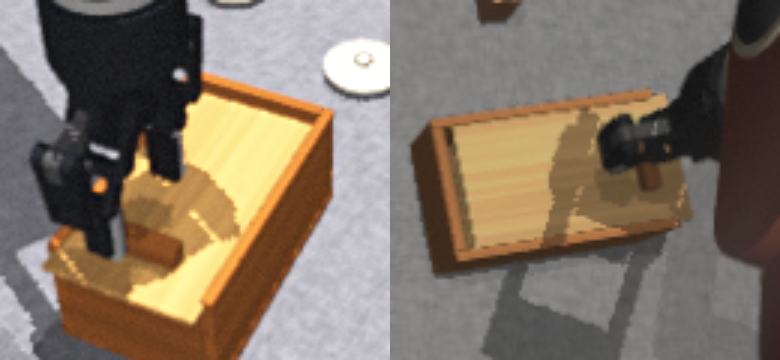

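Fingers straddle the bar. I'll lower and close.

Call:
drive_tool([
  [[-0.0023, -0.0025, 0.006], 0],
  [[0, 0, 0.005], 0],
  [[0, 0, 0], 0],
], jaw=0.3)

```text
t: 3.35
tool_pos: [0.5731, -0.1489, 0.1676]
tool_rot: [0.203, -3.135, -0.0]
contact_force: [-0.5, 1.1, -0.9]
opening: 0.0598
grip_force: 0.0
```

Call:
drive_tool([
  [[0, 0, 0], 0],
  [[0, 0, 0], 0],
  [[0, 0, 0], 0],
  [[0, 0, 0], 0],
  [[0, 0, 0], 0],
  [[0, 0, 0], 0],
], jaw=1, grip_force=40)

```text
t: 3.95
tool_pos: [0.5733, -0.1491, 0.1683]
tool_rot: [-0.203, 3.135, -0.001]
contact_force: [-0.3, -0.5, 2.5]
opening: 0.0112
grip_force: 39.2
```

Call:
drive_tool([
  [[0, -0.008, 0], 0],
  [[0, -0.015, 0], 0],
  [[0, -0.015, 0], 0],
  [[0, -0.015, 0], 0],
  [[0, -0.015, 0], 0],
  [[0, -0.015, 0], 0],
  [[0, -0.015, 0], 0],
  [[0, -0.015, 0], 0],
  [[0, -0.015, 0], 0],
  [[0, -0.012, 0], 0],
])

```text
t: 4.95
tool_pos: [0.5914, -0.29, 0.1683]
tool_rot: [-0.201, 3.135, -0.001]
contact_force: [-1.3, 2.9, 5.5]
opening: 0.0109
grip_force: 39.9
```

Call:
drive_tool([
  [[0, -0.003, 0], 0],
  [[0, -0.001, 0], 0],
  [[0, 0, 0], 0],
])

```text
t: 5.25
tool_pos: [0.5917, -0.2923, 0.1682]
tool_rot: [0.202, -3.135, -0.001]
contact_force: [-0.8, 3.2, 6.5]
opening: 0.0112
grip_force: 40.1
```

Call:
drive_tool([
  [[0, 0, 0], 0],
  [[0, 0, 0], 0],
  [[0, 0, -0.015], 0],
  [[0, 0, -0.03], 0],
  [[0, 0, -0.04], 0],
  [[0, 0, -0.03], 0],
  [[0.0042, 0.0428, 0], 0],
  [[0.0042, 0.0428, 0], 0],
  [[0.0042, 0.0428, 0], 0],
  [[0.0042, 0.0428, 0], 0],
], jaw=0.5)

```text
t: 6.25
tool_pos: [0.5525, -0.123, 0.2839]
tool_rot: [-0.202, 3.134, -0.001]
contact_force: [0.7, 0.3, -0.1]
opening: 0.0425
grip_force: 0.0
```

Call:
drive_tool([
  [[0.0042, 0.0428, 0], 0],
  [[0.0042, 0.0428, 0], 0],
  [[0.0042, 0.0428, 0], 0],
  [[0.0042, 0.0428, 0], 0],
  [[0.0042, 0.0428, 0], 0],
  [[0.0042, 0.0428, 0], 0],
  [[0.0042, 0.0428, 0], 0],
  [[0.0042, 0.0428, 0], 0],
  [[0.0042, 0.0428, 0], 0],
  [[0.0042, 0.0428, 0], 0],
], jaw=0)

```text
t: 7.25
tool_pos: [0.4558, 0.2965, 0.2841]
tool_rot: [-0.203, 3.133, 0.001]
contact_force: [0.3, 0.0, 0.4]
opening: 0.0855
grip_force: 0.0
```

```bash
python3 -c "
from h import *
delta(.446,.3368,.15,7.4)
d=snap('top'); im=d['image']; cv2.imwrite('pics/t2full.png',im);cv2.imwrite('pics/s2.png',cv2.resize(im[120:260,310:510],None,fx=4,fy=4,interpolation=cv2.INTER_CUBIC))"
```

```text
t 7.25 pos [0.4558 0.2965 0.2841] yaw 97.4 tilt 0.11 turn -1.571 shift [-0.0412  0.0048  0.1341] F [0.3 0.  0.4] op 0.0855 q6 -1.26
```

View pics/s2.png

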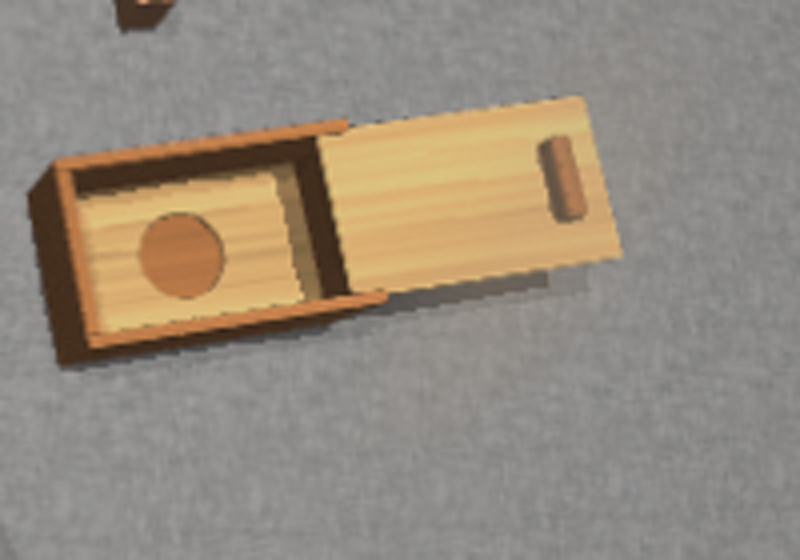

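The cover is open, with its edge at crop x≈320–350. The round seat shows at crop (181,255).

```bash
python3 -c "
from h import *
d=snap('top'); im=d['image'].astype(float)
x0,y0=338,165
sub=cv2.resize(d['image'][y0:y0+40,x0:x0+36],None,fx=8,fy=8,interpolation=cv2.INTER_CUBIC).astype(int)
print(d['image'][183,355],d['image'][200,360],d['image'][183,340])
m=((sub[...,1]<130)&(sub[...,1]>70)&(sub[...,2]-sub[...,0]>60)).astype(np.uint8)*255
m=cv2.morphologyEx(m,cv2.MORPH_OPEN,np.ones((13,13)))
cs=cv2.findContours(m,0,1)[0]
for c in cs:
    if cv2.contourArea(c)>3000:
        e=cv2.fitEllipse(c); p=(np.array(e[0])+.5)/8-.5+[x0,y0]; print(e,p,cv2.contourArea(c)/64,plane(d,[p],.0125)[0],plane(d,[p],.008)[0])
f=lambda p:(np.array(p,float)+.5)/4-.5+[310,120]
S=np.array([.563,-.079]);yv=np.array([-.13,.9915])
for n,p,z in(('pull',(566,178),.095),('edgeL',(333,213),.081)):
    P=plane(d,[f(p)],z)[0]; print(n,P,(P[:2]-S)@yv)
"
```

```text
[ 71 120 183] [ 77 129 197] [105 160 203]
((140.94015502929688, 150.43951416015625), (159.7981719970703, 173.59031677246094), 137.95858764648438) [355.18001938 183.36743927] 339.9765625 [ 0.56377137 -0.07821777  0.0125    ] [ 0.56464977 -0.07967285  0.008     ]
pull [ 0.58968176 -0.28956635  0.095     ] -0.21224516973891802
edgeL [ 0.57363767 -0.14852427  0.081     ] -0.07031620789806617
```

Call:
drive_tool([
  [[0.0045, 0.0412, 0], 0],
  [[0, 0, 0.012], 0.121],
  [[0, 0, 0.012], 0.121],
  [[0, 0, 0.012], 0.121],
  [[0, 0, 0.012], 0.121],
  [[0, 0, 0.012], 0.121],
  [[0, 0, 0.012], 0.121],
  [[0, 0, 0.012], 0.121],
  [[0, 0, 0.012], 0.121],
  [[0, 0, 0.012], 0.121],
])

```text
t: 8.35
tool_pos: [0.4471, 0.3345, 0.1752]
tool_rot: [1.458, 2.782, 0.001]
contact_force: [0.2, 0.2, 0.1]
opening: 0.0855
grip_force: 0.0
```

Call:
drive_tool([
  [[0, 0, 0.012], 0.121],
  [[0, 0, 0.012], 0.121],
  [[0, 0, 0.012], 0.121],
  [[0, 0, 0.012], 0.119],
  [[0, 0, 0], 0],
])

```text
t: 8.85
tool_pos: [0.446, 0.3339, 0.1256]
tool_rot: [-2.074, -2.359, 0.005]
contact_force: [-0.2, 0.4, -0.1]
opening: 0.0852
grip_force: 0.0
```

```bash
python3 -c "
from h import *
delta(.446,.3368,.090,7.4)
d=snap('scene'); im=d['image']; cv2.imwrite('pics/s3.png',cv2.resize(im[120:220,200:330],None,fx=4,fy=4,interpolation=cv2.INTER_CUBIC))"
```

```text
t 8.85 pos [0.446  0.3339 0.1256] yaw 7.36 tilt 0.17 turn -0.001 shift [0.0029 0.0004 0.0356] F [-0.2  0.4 -0.1] op 0.0852 q6 0.38
```

View pics/s3.png

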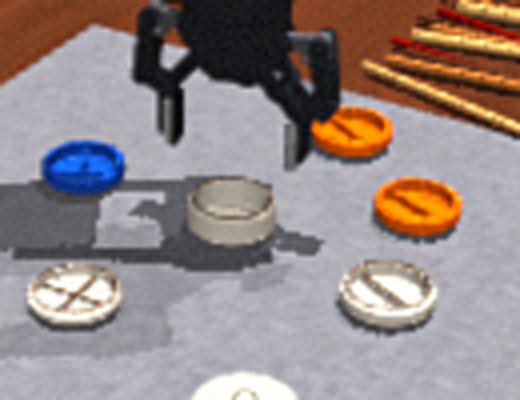

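The open fingers stand above the bowl, with tips at scene pixels (243,155) and (273,161).

```bash
python3 -c "
from h import *
o=ctrl.get_obs();R=Ro.from_rotvec(o['tool_rot']).as_matrix();d=snap('scene')
for ov in(.0596,.0726):
  print(ov,proj(d,[o['tool_pos']+R@[sx,s*.047,ov] for s in(-1,1) for sx in (-.011,.011)]).round(1).tolist())"
```

```text
0.0596 [[241.5, 156.0], [244.5, 152.7], [272.2, 162.7], [274.8, 159.1]]
0.0726 [[241.5, 159.9], [244.5, 156.5], [272.0, 166.7], [274.6, 163.0]]
```

Call:
drive_tool([
  [[0.003, 0, 0.012], 0],
  [[0, 0, 0.012], 0],
  [[0, 0, 0.012], 0],
  [[0, 0, 0], 0],
])

```text
t: 9.35
tool_pos: [0.4444, 0.3372, 0.088]
tool_rot: [-2.072, -2.359, 0.008]
contact_force: [-0.6, -0.8, -0.8]
opening: 0.0853
grip_force: 0.0
```

Call:
drive_tool([
  [[0, 0, 0], 0],
  [[0, 0, 0], 0],
  [[0, 0, 0], 0],
  [[0, 0, 0], 0],
  [[0, 0, 0], 0],
], jaw=0.4, grip_force=20)

```text
t: 9.85
tool_pos: [0.4464, 0.3384, 0.0915]
tool_rot: [2.073, 2.36, 0.002]
contact_force: [0.2, 0.6, 2.1]
opening: 0.0616
grip_force: 22.4
```

Call:
drive_tool([
  [[0, 0, 0], 0],
  [[0, 0, 0], 0],
  [[0, 0, 0], 0],
  [[0, 0, 0.0012], -0.121],
  [[0, 0, 0.0012], -0.121],
  [[0, 0, 0.0012], -0.121],
  [[0, 0, 0.0012], -0.121],
  [[0, 0, 0.0012], -0.121],
  [[0, 0, 0.0012], -0.121],
  [[0, 0, 0.0012], -0.121],
], jaw=0)

```text
t: 10.85
tool_pos: [0.4459, 0.338, 0.0823]
tool_rot: [-0.913, -3.006, 0.0]
contact_force: [0.7, 0.1, 0.3]
opening: 0.0852
grip_force: 0.0
```

Call:
drive_tool([
  [[0, 0, 0.0012], -0.121],
  [[0, 0, 0.0012], -0.121],
  [[0, 0, 0.0012], -0.121],
  [[0, 0, 0.0012], -0.121],
  [[0, 0, 0.0012], -0.121],
  [[0, 0, 0.0012], -0.119],
  [[0, 0, 0], 0],
])

```text
t: 11.55
tool_pos: [0.4458, 0.338, 0.075]
tool_rot: [0.202, -3.135, 0.001]
contact_force: [-0.4, 0.5, 0.1]
opening: 0.0856
grip_force: 0.0
```

Call:
drive_tool([
  [[0, 0, 0], 0],
  [[0, 0, 0], 0],
  [[0, 0, 0], 0],
  [[0, 0, 0], 0],
  [[0, 0, 0], 0],
], jaw=0.4, grip_force=25)

```text
t: 12.05
tool_pos: [0.4464, 0.3383, 0.0757]
tool_rot: [-0.202, 3.134, 0.001]
contact_force: [-0.6, -0.3, 2.5]
opening: 0.0635
grip_force: 28.0
```

```bash
python3 -c "
from h import *
delta(.5645,-.0795,.13,97.4);delta(.446,.3368,.074,97.4)"
```

```text
t 12.05 pos [0.4464 0.3383 0.0757] yaw 97.38 tilt 0.05 turn -0.0 shift [-0.0634 -0.4295 -0.0543] F [-0.6 -0.3  2.5] op 0.0635 q6 -1.18
t 12.05 pos [0.4464 0.3383 0.0757] yaw 97.38 tilt 0.05 turn -0.0 shift [ 0.0005 -0.0014  0.0017] F [-0.6 -0.3  2.5] op 0.0635 q6 -1.18
```

Call:
drive_tool([
  [[0, 0, -0.015], 0],
  [[0, 0, -0.025], 0],
  [[0, 0, -0.04], 0],
  [[0, 0, -0.045], 0],
  [[-0.0063, -0.043, 0], 0],
  [[-0.0063, -0.043, 0], 0],
  [[-0.0063, -0.043, 0], 0],
  [[-0.0063, -0.043, 0], 0],
  [[-0.0063, -0.043, 0], 0],
  [[-0.0063, -0.043, 0], 0],
])

```text
t: 13.05
tool_pos: [0.5167, 0.0855, 0.201]
tool_rot: [-0.203, 3.134, 0.0]
contact_force: [2.3, 0.8, -0.4]
opening: 0.0634
grip_force: 28.0
```

Call:
drive_tool([
  [[-0.0063, -0.043, 0], 0],
  [[-0.0063, -0.043, 0], 0],
  [[-0.0063, -0.043, 0], 0],
  [[-0.0063, -0.035, 0], 0],
  [[-0.0004, -0.0075, 0], 0],
  [[0, 0, 0], 0],
  [[0, 0, 0], 0],
])

```text
t: 13.75
tool_pos: [0.5638, -0.0788, 0.2002]
tool_rot: [0.203, -3.134, -0.001]
contact_force: [0.2, -0.2, -1.2]
opening: 0.0635
grip_force: 28.1
```

```bash
python3 -c "
from h import *
delta(.5645,-.0795,.0837,97.4)
d=snap('scene'); im=d['image']; a=cv2.resize(im[180:320,140:270],None,fx=3,fy=3); d=snap('top'); im=d['image']; b=cv2.resize(im[120:260,310:440],None,fx=3,fy=3);cv2.imwrite('pics/s4.png',np.hstack([a,b]))"
```

```text
t 13.75 pos [ 0.5638 -0.0788  0.2002] yaw 97.42 tilt 0.06 turn 0.0 shift [-0.0007 -0.0009  0.1165] F [ 0.2 -0.2 -1.2] op 0.0635 q6 -1.97
```

View pics/s4.png

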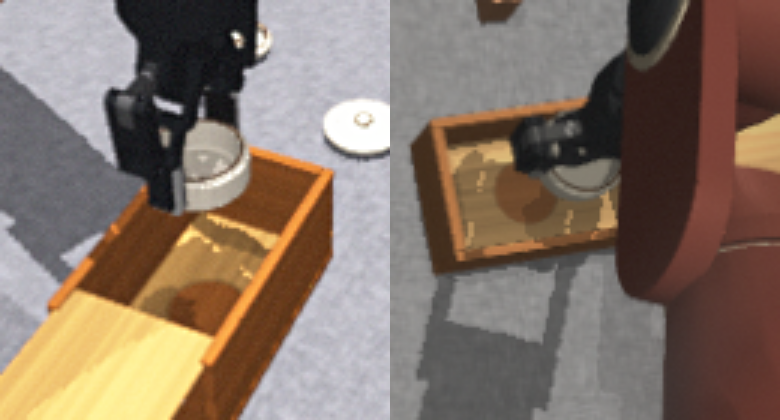

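The bowl hangs level over the seat. I'll descend now.

Call:
drive_tool([
  [[-0.0005, -0.0007, 0.02], 0],
  [[0, 0, 0.03], 0],
  [[0, 0, 0.03], 0],
  [[0, 0, 0.02], 0],
  [[0, 0, 0.006], 0],
  [[0, 0, 0.004], 0],
  [[0, 0, 0.002], 0],
  [[0, 0, 0], 0],
])

```text
t: 14.65
tool_pos: [0.5656, -0.0802, 0.0895]
tool_rot: [-0.203, 3.133, -0.001]
contact_force: [-0.6, -0.2, -0.4]
opening: 0.0636
grip_force: 28.1
```

Call:
drive_tool([
  [[0, 0, 0.001], 0],
  [[0, 0, 0.001], 0],
  [[0, 0, 0.001], 0],
  [[0, 0, 0.001], 0],
  [[0, 0, 0], 0],
])

```text
t: 15.15
tool_pos: [0.5647, -0.0802, 0.0841]
tool_rot: [0.203, -3.135, -0.0]
contact_force: [-0.1, 0.2, -1.0]
opening: 0.0637
grip_force: 28.1
```

Call:
drive_tool([
  [[0, 0, 0.0007], 0],
  [[0, 0, 0.0005], 0],
  [[0, 0, 0], 0],
  [[0, 0, 0], 0],
])

```text
t: 15.55
tool_pos: [0.565, -0.0803, 0.0837]
tool_rot: [0.203, -3.135, 0.0]
contact_force: [-2.9, -0.8, 5.5]
opening: 0.0635
grip_force: 28.6
```

Call:
drive_tool([
  [[0, 0, 0], 0],
  [[0, 0, 0], 0],
  [[0, 0, 0], 0],
  [[0, 0, -0.01], 0],
  [[0, 0, -0.02], 0],
  [[0, 0, -0.04], 0],
  [[0, 0, -0.045], 0],
], jaw=0)

```text
t: 16.25
tool_pos: [0.5637, -0.0798, 0.1971]
tool_rot: [0.203, -3.131, -0.002]
contact_force: [1.4, -0.0, -0.3]
opening: 0.0853
grip_force: 0.0
```

```bash
python3 -c "
from h import *
delta(.5866,.3055,.19,97.4)"
```

```text
t 16.25 pos [ 0.5637 -0.0798  0.1971] yaw 97.41 tilt 0.22 turn 0.0 shift [-0.0724  0.3792  0.0074] F [ 1.4 -0.  -0.3] op 0.0853 q6 -1.97
```

Call:
drive_tool([
  [[-0.008, 0.042, 0], 0],
  [[-0.008, 0.042, 0], 0],
  [[-0.008, 0.042, 0], 0],
  [[-0.008, 0.042, 0], 0],
  [[-0.008, 0.042, 0], 0],
  [[-0.008, 0.042, 0], 0],
  [[-0.008, 0.042, 0], 0],
  [[-0.008, 0.042, 0], 0],
  [[-0.008, 0.043, 0], 0],
  [[0, 0, 0.006], 0.121],
])

```text
t: 17.25
tool_pos: [0.5875, 0.3098, 0.1929]
tool_rot: [-0.016, 3.139, 0.004]
contact_force: [0.7, -0.8, 0.0]
opening: 0.0852
grip_force: 0.0
```

Call:
drive_tool([
  [[0, 0, 0.006], 0.121],
  [[0, 0, 0.006], 0.121],
  [[0, 0, 0.006], 0.121],
  [[0, 0, 0.006], 0.121],
  [[0, 0, 0.006], 0.121],
  [[0, 0, 0.006], 0.121],
  [[0, 0, 0.006], 0.121],
  [[0, 0, 0.006], 0.121],
  [[0, 0, 0.006], 0.121],
  [[0, 0, 0.006], 0.121],
])

```text
t: 18.25
tool_pos: [0.5874, 0.3048, 0.1313]
tool_rot: [1.783, 2.587, 0.0]
contact_force: [-0.5, 0.3, -0.3]
opening: 0.0852
grip_force: 0.0
```

Call:
drive_tool([
  [[0, 0, 0.006], 0.121],
  [[0, 0, 0.006], 0.119],
  [[0, 0, 0], 0],
])

```text
t: 18.55
tool_pos: [0.5868, 0.3046, 0.1185]
tool_rot: [-2.073, -2.36, 0.003]
contact_force: [-0.4, -0.3, -1.1]
opening: 0.0854
grip_force: 0.0
```

```bash
python3 -c "
from h import *
delta(.5866,.3055,.085,7.4)
d=snap('top','pics/t5.png'); im=d['image']; 
b,a,r=None,None,None
sub=im[155:210,330:385]
S=np.array([.5647,-.0800]); c=proj(d,[[S[0],S[1],.036]])[0]; print('expected rim centre px',c)
x0,y0=int(c[0])-20,int(c[1])-20
s=cv2.resize(im[y0:y0+40,x0:x0+40],None,fx=8,fy=8,interpolation=cv2.INTER_CUBIC)
hsv=cv2.cvtColor(s,cv2.COLOR_BGR2HSV); m=((hsv[...,1]<70)&(hsv[...,2]>110)).astype(np.uint8)*255
c=max(cv2.findContours(m,0,1)[0],key=cv2.contourArea);e=cv2.fitEllipse(c);p=(np.array(e[0])+.5)/8-.5+[x0,y0];print(e,p,plane(d,[p],.030)[0])
a=cv2.resize(im[150:220,320:400],None,fx=5,fy=5,interpolation=cv2.INTER_CUBIC)
d=snap('scene');im=d['image'];b=cv2.resize(im[150:220,255:335],None,fx=5,fy=5,interpolation=cv2.INTER_CUBIC)
cv2.imwrite('pics/s5.png',np.hstack([a,b]))"
```

```text
t 18.55 pos [0.5868 0.3046 0.1185] yaw 7.4 tilt 0.12 turn 0.0 shift [0.0009 0.     0.0335] F [-0.4 -0.3 -1.1] op 0.0854 q6 0.24
expected rim centre px [358.76492837 181.0730989 ]
((159.00485229492188, 165.93289184570312), (198.5330810546875, 213.8085174560547), 132.3534393310547) [357.43810654 181.30411148] [ 0.56539662 -0.07862444  0.03      ]
```

View pics/s5.png

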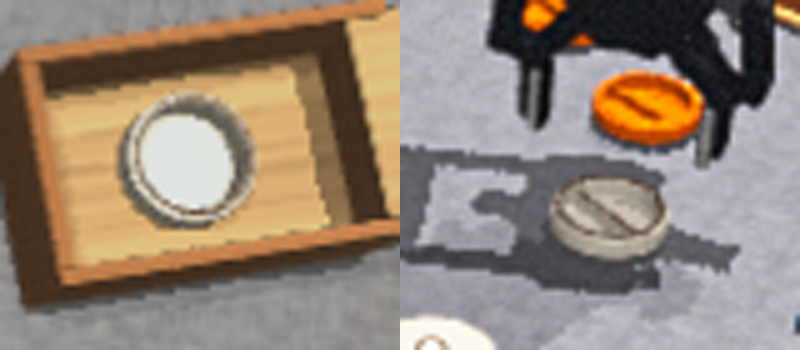

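Bowl sits level in the seat (crop 190,160). The fingers straddle the white two-part dish (crop right, 608,215).

Call:
drive_tool([
  [[0.001, 0, 0.015], 0],
  [[0, 0, 0.015], 0],
  [[0, 0, 0.01], 0],
  [[0, 0, 0.0055], 0],
  [[0, 0, 0], 0],
])

```text
t: 19.15
tool_pos: [0.5863, 0.3055, 0.0727]
tool_rot: [-2.072, -2.359, 0.004]
contact_force: [0.5, -0.7, -0.6]
opening: 0.0857
grip_force: 0.0
```

Call:
drive_tool([
  [[0, 0, 0], 0],
  [[0, 0, 0], 0],
  [[0, 0, 0], 0],
  [[0, 0, 0], 0],
  [[0, 0, 0], 0],
], jaw=0.4, grip_force=20)

```text
t: 19.65
tool_pos: [0.5878, 0.306, 0.0754]
tool_rot: [2.073, 2.359, 0.002]
contact_force: [-0.5, -0.1, 2.7]
opening: 0.0629
grip_force: 22.8
```

Call:
drive_tool([
  [[0, 0, 0], 0],
  [[0, 0, 0], 0],
  [[0, 0, 0], 0],
  [[0, 0, 0], -0.121],
  [[0, 0, 0], -0.121],
  [[0, 0, 0], -0.121],
  [[0, 0, 0], -0.121],
  [[0, 0, 0], -0.121],
  [[0, 0, 0], -0.121],
  [[0, 0, 0], -0.121],
], jaw=0)

```text
t: 20.65
tool_pos: [0.5871, 0.3058, 0.0744]
tool_rot: [-0.913, -3.006, 0.0]
contact_force: [-0.3, -0.2, 0.6]
opening: 0.0854
grip_force: 0.0
```

Call:
drive_tool([
  [[0, 0, 0], -0.121],
  [[0, 0, 0], -0.121],
  [[0, 0, 0], -0.121],
  [[0, 0, 0], -0.121],
  [[0, 0, 0], -0.121],
  [[0, 0, 0], -0.119],
  [[0, 0, 0], 0],
])

```text
t: 21.35
tool_pos: [0.5871, 0.3058, 0.0744]
tool_rot: [0.202, -3.135, 0.0]
contact_force: [-0.2, -0.2, -0.3]
opening: 0.0854
grip_force: 0.0
```

Call:
drive_tool([
  [[0, 0, 0], 0],
  [[0, 0, 0], 0],
  [[0, 0, 0], 0],
  [[0, 0, 0], 0],
  [[0, 0, 0], 0],
], jaw=0.4, grip_force=25)

```text
t: 21.85
tool_pos: [0.5874, 0.3059, 0.0748]
tool_rot: [-0.202, 3.135, 0.0]
contact_force: [1.2, 0.7, 1.9]
opening: 0.0624
grip_force: 27.8
```

```bash
python3 -c "
from h import *
delta(.565,-.080,.2,97.4)"
```

```text
t 21.85 pos [0.5874 0.3059 0.0748] yaw 97.38 tilt 0.02 turn -0.0 shift [ 0.0719 -0.3798 -0.1253] F [1.2 0.7 1.9] op 0.0624 q6 -1.33
```

Call:
drive_tool([
  [[0, 0, -0.015], 0],
  [[0, 0, -0.025], 0],
  [[0, 0, -0.04], 0],
  [[0, 0, -0.045], 0],
  [[0.008, -0.042, 0], 0],
  [[0.008, -0.042, 0], 0],
  [[0.008, -0.042, 0], 0],
  [[0.008, -0.042, 0], 0],
  [[0.008, -0.042, 0], 0],
  [[0.008, -0.042, 0], 0],
])

```text
t: 22.85
tool_pos: [0.5717, 0.0482, 0.2006]
tool_rot: [-0.203, 3.134, -0.0]
contact_force: [0.6, -0.6, -1.6]
opening: 0.0631
grip_force: 27.8
```

Call:
drive_tool([
  [[0.008, -0.042, 0], 0],
  [[0.008, -0.042, 0], 0],
  [[0.008, -0.035, 0], 0],
  [[0, -0.009, 0], 0],
  [[0, 0, 0], 0],
  [[0, 0, 0], 0],
])

```text
t: 23.45
tool_pos: [0.5649, -0.0796, 0.1999]
tool_rot: [-0.203, 3.135, 0.001]
contact_force: [-0.2, -0.9, -0.4]
opening: 0.0628
grip_force: 27.8
```

```bash
python3 -c "
from h import *
delta(.565,-.080,.1058,97.4)
d=snap('scene'); im=d['image']; a=cv2.resize(im[180:320,140:270],None,fx=3,fy=3); d=snap('top'); im=d['image']; b=cv2.resize(im[120:260,310:440],None,fx=3,fy=3);cv2.imwrite('pics/s6.png',np.hstack([a,b]))"
```

```text
t 23.45 pos [ 0.5649 -0.0796  0.1999] yaw 97.41 tilt 0.03 turn 0.0 shift [-0.     -0.0005  0.0941] F [-0.2 -0.9 -0.4] op 0.0628 q6 -1.97
```

View pics/s6.png

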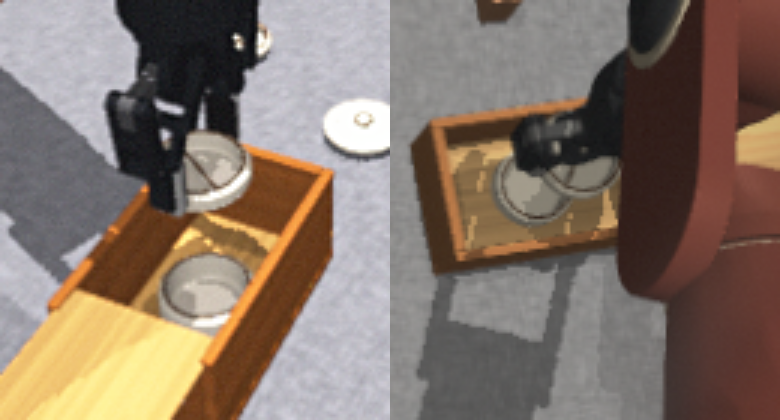

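The dish is level above the seated bowl.

Call:
drive_tool([
  [[0, -0.0004, 0.02], 0],
  [[0, 0, 0.03], 0],
  [[0, 0, 0.02], 0],
  [[0, 0, 0.012], 0],
  [[0, 0, 0.004], 0],
  [[0, 0, 0.003], 0],
  [[0, 0, 0.002], 0],
  [[0, 0, 0], 0],
])

```text
t: 24.35
tool_pos: [0.5655, -0.0807, 0.1095]
tool_rot: [-0.203, 3.134, -0.001]
contact_force: [-0.1, 0.0, -1.5]
opening: 0.0628
grip_force: 27.8
```

Call:
drive_tool([
  [[0, 0, 0.001], 0],
  [[0, 0, 0.001], 0],
  [[0, 0, 0.0007], 0],
  [[0, 0, 0], 0],
])

```text
t: 24.75
tool_pos: [0.5648, -0.0807, 0.1059]
tool_rot: [0.203, -3.135, -0.0]
contact_force: [0.0, -0.3, 0.2]
opening: 0.063
grip_force: 27.8
```

Call:
drive_tool([
  [[0, 0, 0.0007], 0],
  [[0, 0, 0.0004], 0],
  [[0, 0, 0], 0],
  [[0, 0, 0], 0],
])

```text
t: 25.15
tool_pos: [0.565, -0.0807, 0.1057]
tool_rot: [0.203, -3.135, 0.0]
contact_force: [-2.5, 1.4, 5.7]
opening: 0.0626
grip_force: 28.4
```

Call:
drive_tool([
  [[0, 0, 0], 0],
  [[0, 0, 0], 0],
  [[0, 0, 0], 0],
  [[0, 0, -0.01], 0],
  [[0, 0, -0.02], 0],
  [[0, 0, -0.04], 0],
  [[0, 0, -0.02], 0],
], jaw=0)

```text
t: 25.85
tool_pos: [0.5661, -0.081, 0.1988]
tool_rot: [-0.203, 3.131, -0.002]
contact_force: [1.1, -0.9, -0.7]
opening: 0.0854
grip_force: 0.0
```

```bash
python3 -c "
from h import *
delta(.4025,.197,.19,97.4)"
```

```text
t 25.85 pos [ 0.5661 -0.081   0.1988] yaw 97.4 tilt 0.27 turn 0.0 shift [0.1265 0.2967 0.0077] F [ 1.1 -0.9 -0.7] op 0.0854 q6 -1.97
```

Call:
drive_tool([
  [[0.0158, 0.037, 0], 0],
  [[0.0158, 0.037, 0], 0],
  [[0.0158, 0.037, 0], 0],
  [[0.0158, 0.037, 0], 0],
  [[0.0158, 0.037, 0], 0],
  [[0.0158, 0.037, 0], 0],
  [[0.0158, 0.037, 0], 0],
  [[0.0158, 0.0375, 0], 0],
  [[0, 0, 0.006], 0.121],
  [[0, 0, 0.006], 0.121],
])

```text
t: 26.85
tool_pos: [0.4009, 0.1984, 0.1837]
tool_rot: [0.18, 3.135, 0.001]
contact_force: [0.2, 0.5, 0.4]
opening: 0.0855
grip_force: 0.0
```

Call:
drive_tool([
  [[0, 0, 0.006], 0.121],
  [[0, 0, 0.006], 0.121],
  [[0, 0, 0.006], 0.121],
  [[0, 0, 0.006], 0.121],
  [[0, 0, 0.006], 0.121],
  [[0, 0, 0.006], 0.121],
  [[0, 0, 0.006], 0.121],
  [[0, 0, 0.006], 0.121],
  [[0, 0, 0.006], 0.121],
  [[0, 0, 0.006], 0.121],
])

```text
t: 27.85
tool_pos: [0.4016, 0.1972, 0.1233]
tool_rot: [1.935, 2.474, 0.001]
contact_force: [0.3, -0.0, 1.1]
opening: 0.0853
grip_force: 0.0
```

Call:
drive_tool([
  [[0, 0, 0.006], 0.119],
  [[0, 0, 0], 0],
])

```text
t: 28.05
tool_pos: [0.401, 0.197, 0.1166]
tool_rot: [-2.073, -2.36, 0.001]
contact_force: [0.1, -0.3, -1.0]
opening: 0.0854
grip_force: 0.0
```

```bash
python3 -c "
from h import *
delta(.4025,.197,.071,7.4)
d=snap('top'); im=d['image']; 
a=cv2.resize(im[150:220,320:400],None,fx=5,fy=5,interpolation=cv2.INTER_CUBIC)
d=snap('scene');im=d['image'];b=cv2.resize(im[150:220,180:260],None,fx=5,fy=5,interpolation=cv2.INTER_CUBIC)
cv2.imwrite('pics/s7.png',np.hstack([a,b]))"
```

```text
t 28.05 pos [0.401  0.197  0.1166] yaw 7.4 tilt 0.05 turn 0.0 shift [-0.0002  0.0015  0.0456] F [ 0.1 -0.3 -1. ] op 0.0854 q6 0.16
```

View pics/s7.png

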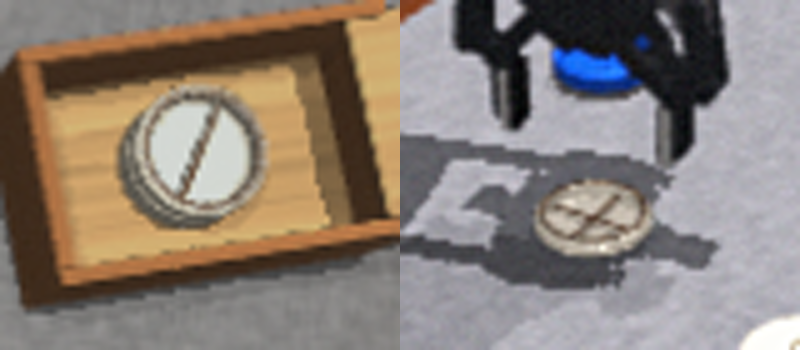

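The two-part dish is nested level on the bowl (crop 200,145). The fingers straddle the four-part dish (crop right, 592,215).

Call:
drive_tool([
  [[0, 0.001, 0.015], 0],
  [[0, 0, 0.015], 0],
  [[0, 0, 0.01], 0],
  [[0, 0, 0.0055], 0],
  [[0, 0, 0], 0],
])

```text
t: 28.65
tool_pos: [0.402, 0.1971, 0.0708]
tool_rot: [-2.072, -2.36, 0.002]
contact_force: [-0.1, -0.4, -1.5]
opening: 0.0851
grip_force: 0.0
```

Call:
drive_tool([
  [[0, 0, 0], 0],
  [[0, 0, 0], 0],
  [[0, 0, 0], 0],
  [[0, 0, 0], 0],
  [[0, 0, 0], 0],
], jaw=0.4, grip_force=20)

```text
t: 29.15
tool_pos: [0.403, 0.1974, 0.0724]
tool_rot: [2.073, 2.36, 0.002]
contact_force: [-1.2, -0.1, 5.8]
opening: 0.0628
grip_force: 22.2
```

Call:
drive_tool([
  [[0, 0, 0], 0],
  [[0, 0, 0], 0],
  [[0, 0, 0], 0],
  [[0, 0, 0], -0.121],
  [[0, 0, 0], -0.121],
  [[0, 0, 0], -0.121],
  [[0, 0, 0], -0.121],
  [[0, 0, 0], -0.121],
  [[0, 0, 0], -0.121],
  [[0, 0, 0], -0.121],
], jaw=0)

```text
t: 30.15
tool_pos: [0.4021, 0.1972, 0.071]
tool_rot: [-0.913, -3.006, 0.0]
contact_force: [-0.5, -0.3, -0.8]
opening: 0.0859
grip_force: 0.0
```

Call:
drive_tool([
  [[0, 0, 0], -0.121],
  [[0, 0, 0], -0.121],
  [[0, 0, 0], -0.121],
  [[0, 0, 0], -0.121],
  [[0, 0, 0], -0.121],
  [[0, 0, 0], -0.119],
  [[0, 0, 0], 0],
])

```text
t: 30.85
tool_pos: [0.4021, 0.1972, 0.071]
tool_rot: [0.202, -3.135, 0.0]
contact_force: [-0.2, -0.6, 1.3]
opening: 0.0855
grip_force: 0.0
```

Call:
drive_tool([
  [[0, 0, -0.0005], 0],
  [[0, 0, 0], 0],
  [[0, 0, 0], 0],
  [[0, 0, 0], 0],
  [[0, 0, 0], 0],
], jaw=0.4, grip_force=25)

```text
t: 31.35
tool_pos: [0.4026, 0.1973, 0.0722]
tool_rot: [-0.202, 3.135, 0.0]
contact_force: [-1.5, -1.1, 5.6]
opening: 0.0624
grip_force: 27.6
```

```bash
python3 -c "
from h import *
delta(.5648,-.0803,.2,97.4)"
```

```text
t 31.35 pos [0.4026 0.1973 0.0722] yaw 97.38 tilt 0.02 turn -0.0 shift [-0.1252 -0.2962 -0.1277] F [-1.5 -1.1  5.6] op 0.0624 q6 -1.41
```

Call:
drive_tool([
  [[0, 0, -0.01], 0],
  [[0, 0, -0.025], 0],
  [[0, 0, -0.04], 0],
  [[0, 0, -0.05], 0],
  [[-0.0157, -0.037, 0], 0],
  [[-0.0157, -0.037, 0], 0],
  [[-0.0157, -0.037, 0], 0],
  [[-0.0157, -0.037, 0], 0],
  [[-0.0157, -0.037, 0], 0],
  [[-0.0157, -0.037, 0], 0],
])

```text
t: 32.35
tool_pos: [0.5247, -0.0123, 0.1969]
tool_rot: [-0.202, 3.135, 0.0]
contact_force: [0.0, 0.8, -0.9]
opening: 0.0625
grip_force: 27.9
```

Call:
drive_tool([
  [[-0.0157, -0.037, 0], 0],
  [[-0.01, -0.025, 0], 0],
  [[-0.0053, -0.012, 0], 0],
  [[0, 0, 0], 0],
  [[0, 0, 0], 0],
])

```text
t: 32.85
tool_pos: [0.5641, -0.0793, 0.1965]
tool_rot: [0.203, -3.134, -0.001]
contact_force: [-0.1, 0.4, -1.3]
opening: 0.0626
grip_force: 27.9
```

```bash
python3 -c "
from h import *
delta(.5648,-.0803,.117,97.4)
d=snap('scene'); im=d['image']; a=cv2.resize(im[180:320,140:270],None,fx=3,fy=3); d=snap('top'); im=d['image']; b=cv2.resize(im[120:260,310:440],None,fx=3,fy=3);cv2.imwrite('pics/s8.png',np.hstack([a,b]))"
```

```text
t 32.85 pos [ 0.5641 -0.0793  0.1965] yaw 97.42 tilt 0.08 turn 0.0 shift [-0.0007 -0.0011  0.0795] F [-0.1  0.4 -1.3] op 0.0626 q6 -1.97
```

View pics/s8.png

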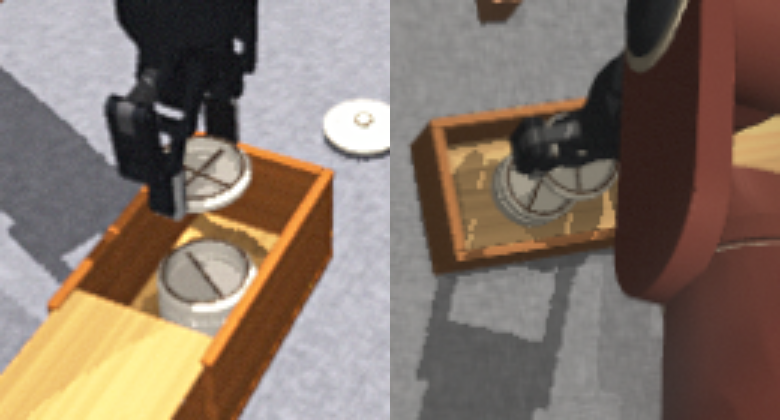

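The four-part dish is level above the stack.

Call:
drive_tool([
  [[-0.0004, -0.0006, 0.02], 0],
  [[0, 0, 0.025], 0],
  [[0, 0, 0.018], 0],
  [[0, 0, 0.006], 0],
  [[0, 0, 0.003], 0],
  [[0, 0, 0.002], 0],
  [[0, 0, 0], 0],
])

```text
t: 33.65
tool_pos: [0.5656, -0.0806, 0.1238]
tool_rot: [-0.203, 3.134, -0.001]
contact_force: [0.8, -0.0, -0.3]
opening: 0.0624
grip_force: 27.9
```

Call:
drive_tool([
  [[0, 0, 0.001], 0],
  [[0, 0, 0.001], 0],
  [[0, 0, 0.001], 0],
  [[0, 0, 0], 0],
  [[0, 0, 0], 0],
])

```text
t: 34.15
tool_pos: [0.5651, -0.0808, 0.1198]
tool_rot: [0.203, -3.135, -0.0]
contact_force: [0.6, 0.8, -0.9]
opening: 0.0628
grip_force: 27.9
```

Call:
drive_tool([
  [[0, 0, 0.001], 0],
  [[0, 0, 0.001], 0],
  [[0, 0, 0], 0],
  [[0, 0, 0], 0],
])

```text
t: 34.55
tool_pos: [0.565, -0.0807, 0.1177]
tool_rot: [0.203, -3.135, -0.0]
contact_force: [-0.3, 0.1, -0.7]
opening: 0.0626
grip_force: 27.9
```

Call:
drive_tool([
  [[0, 0, 0.0008], 0],
  [[0, 0, 0.0005], 0],
  [[0, 0, 0], 0],
  [[0, 0, 0], 0],
])

```text
t: 34.95
tool_pos: [0.5654, -0.0808, 0.1172]
tool_rot: [-0.203, 3.135, -0.0]
contact_force: [-2.8, 0.4, 6.0]
opening: 0.0623
grip_force: 28.3
```

Call:
drive_tool([
  [[0, 0, 0], 0],
  [[0, 0, 0], 0],
  [[0, 0, 0], 0],
  [[0, 0, -0.01], 0],
  [[0, 0, -0.02], 0],
  [[0, 0, -0.03], 0],
  [[0, 0, -0.015], 0],
], jaw=0)

```text
t: 35.65
tool_pos: [0.5663, -0.081, 0.1949]
tool_rot: [-0.203, 3.131, -0.002]
contact_force: [0.2, 0.3, 0.3]
opening: 0.0856
grip_force: 0.0
```

```bash
python3 -c "
from h import *
delta(.561,.149,.19,97.4)"
```

```text
t 35.65 pos [ 0.5663 -0.081   0.1949] yaw 97.4 tilt 0.26 turn 0.0 shift [-0.0244  0.2288  0.0046] F [0.2 0.3 0.3] op 0.0856 q6 -1.97
```

Call:
drive_tool([
  [[-0.0042, 0.038, 0], 0],
  [[-0.0042, 0.038, 0], 0],
  [[-0.0042, 0.038, 0], 0],
  [[-0.0042, 0.038, 0], 0],
  [[-0.0042, 0.038, 0], 0],
  [[-0.0042, 0.038, 0], 0],
  [[0, 0, 0.006], 0.121],
  [[0, 0, 0.006], 0.121],
  [[0, 0, 0.006], 0.121],
  [[0, 0, 0.006], 0.121],
])

```text
t: 36.65
tool_pos: [0.5607, 0.1488, 0.1675]
tool_rot: [0.561, 3.091, 0.0]
contact_force: [-0.4, 0.4, -0.8]
opening: 0.0853
grip_force: 0.0
```

Call:
drive_tool([
  [[0, 0, 0.006], 0.121],
  [[0, 0, 0.006], 0.121],
  [[0, 0, 0.006], 0.121],
  [[0, 0, 0.006], 0.121],
  [[0, 0, 0.006], 0.121],
  [[0, 0, 0.006], 0.121],
  [[0, 0, 0.006], 0.121],
  [[0, 0, 0.006], 0.121],
  [[0, 0, 0.006], 0.119],
  [[0, 0, 0], 0],
])

```text
t: 37.65
tool_pos: [0.5601, 0.1485, 0.1126]
tool_rot: [-2.073, -2.359, 0.002]
contact_force: [-0.4, -0.1, -0.1]
opening: 0.085
grip_force: 0.0
```

```bash
python3 -c "
from h import *
delta(.561,.149,.071,7.4)
d=snap('top'); im=d['image']; 
a=cv2.resize(im[150:220,320:400],None,fx=5,fy=5,interpolation=cv2.INTER_CUBIC)
d=snap('scene');im=d['image'];b=cv2.resize(im[175:245,220:300],None,fx=5,fy=5,interpolation=cv2.INTER_CUBIC)
cv2.imwrite('pics/s9.png',np.hstack([a,b]))"
```

```text
t 37.65 pos [0.5601 0.1485 0.1126] yaw 7.4 tilt 0.1 turn 0.0 shift [0.0004 0.001  0.0416] F [-0.4 -0.1 -0.1] op 0.085 q6 0.0
```

View pics/s9.png

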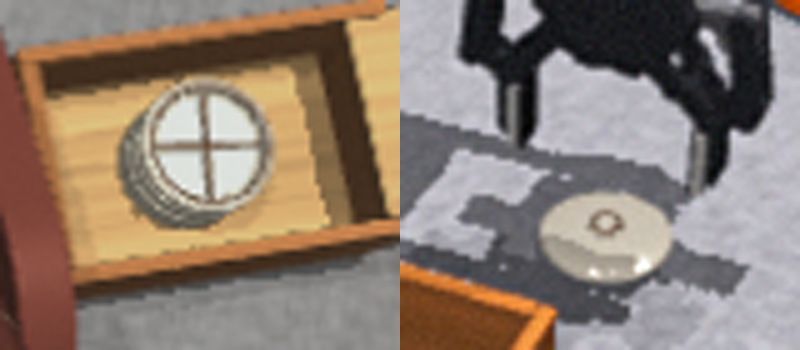

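The four-part dish is nested level (crop 210,145). The fingers straddle the lid (crop right, 605,238).

Call:
drive_tool([
  [[0.0005, 0.001, 0.015], 0],
  [[0, 0, 0.013], 0],
  [[0, 0, 0.009], 0],
  [[0, 0, 0.004], 0],
  [[0, 0, 0], 0],
])

```text
t: 38.25
tool_pos: [0.5609, 0.1492, 0.0711]
tool_rot: [-2.072, -2.359, 0.003]
contact_force: [0.0, -0.7, -0.2]
opening: 0.0853
grip_force: 0.0
```

Call:
drive_tool([
  [[0, 0, 0], 0],
  [[0, 0, 0], 0],
  [[0, 0, 0], 0],
  [[0, 0, 0], 0],
  [[0, 0, 0], 0],
], jaw=0.4, grip_force=20)

```text
t: 38.75
tool_pos: [0.5622, 0.1493, 0.0732]
tool_rot: [2.073, 2.359, 0.002]
contact_force: [1.2, 0.7, 2.1]
opening: 0.0636
grip_force: 22.4
```

Call:
drive_tool([
  [[0, 0, 0], 0],
  [[0, 0, 0], 0],
  [[0, 0, 0], 0],
  [[0, 0, 0], -0.121],
  [[0, 0, 0], -0.121],
  [[0, 0, 0], -0.121],
  [[0, 0, 0], -0.121],
  [[0, 0, 0], -0.121],
  [[0, 0, 0], -0.121],
  [[0, 0, 0], -0.121],
], jaw=0)

```text
t: 39.75
tool_pos: [0.5614, 0.1492, 0.0722]
tool_rot: [-0.913, -3.005, 0.0]
contact_force: [-0.2, -0.5, 0.1]
opening: 0.0854
grip_force: 0.0
```

Call:
drive_tool([
  [[0, 0, 0], -0.121],
  [[0, 0, 0], -0.121],
  [[0, 0, 0], -0.121],
  [[0, 0, 0], -0.121],
  [[0, 0, 0], -0.121],
  [[0, 0, 0], -0.119],
  [[0, 0, 0], 0],
])

```text
t: 40.45
tool_pos: [0.5615, 0.1492, 0.0723]
tool_rot: [0.202, -3.135, 0.0]
contact_force: [0.4, -0.8, 0.3]
opening: 0.0854
grip_force: 0.0
```

Call:
drive_tool([
  [[0, 0, 0], 0],
  [[0, 0, 0], 0],
  [[0, 0, 0], 0],
  [[0, 0, 0], 0],
  [[0, 0, 0], 0],
], jaw=0.4, grip_force=25)

```text
t: 40.95
tool_pos: [0.5619, 0.1493, 0.0728]
tool_rot: [-0.202, 3.134, 0.0]
contact_force: [0.2, -0.3, 1.8]
opening: 0.0631
grip_force: 27.7
```

```bash
python3 -c "
from h import *
delta(.565,-.0806,.19,97.4)"
```

```text
t 40.95 pos [0.5619 0.1493 0.0728] yaw 97.38 tilt 0.03 turn -0.0 shift [ 0.0264 -0.2284 -0.1172] F [ 0.2 -0.3  1.8] op 0.0631 q6 -1.57
```

Call:
drive_tool([
  [[0, 0, -0.01], 0],
  [[0, 0, -0.025], 0],
  [[0, 0, -0.04], 0],
  [[0, 0, -0.05], 0],
  [[0.0044, -0.038, 0], 0],
  [[0.0044, -0.038, 0], 0],
  [[0.0044, -0.038, 0], 0],
  [[0.0044, -0.038, 0], 0],
  [[0.0044, -0.038, 0], 0],
  [[0.0028, -0.025, 0], 0],
])

```text
t: 41.95
tool_pos: [0.5644, -0.0694, 0.1979]
tool_rot: [0.2, -3.135, 0.001]
contact_force: [0.4, 0.8, -1.2]
opening: 0.0632
grip_force: 27.8
```

Call:
drive_tool([
  [[0.0016, -0.013, 0], 0],
  [[0, 0, 0], 0],
  [[0, 0, 0], 0],
  [[0, 0, 0], 0],
])

```text
t: 42.35
tool_pos: [0.5648, -0.079, 0.1974]
tool_rot: [0.205, -3.135, -0.001]
contact_force: [-0.2, 1.0, -0.4]
opening: 0.0629
grip_force: 27.8
```

```bash
python3 -c "
from h import *
delta(.565,-.0806,.1278,97.4)
d=snap('scene'); im=d['image']; a=cv2.resize(im[180:320,140:270],None,fx=3,fy=3); d=snap('top'); im=d['image']; b=cv2.resize(im[120:260,310:440],None,fx=3,fy=3);cv2.imwrite('pics/s10.png',np.hstack([a,b]))"
```

```text
t 42.35 pos [ 0.5648 -0.079   0.1974] yaw 97.49 tilt 0.03 turn 0.002 shift [-0.     -0.0017  0.0696] F [-0.2  1.  -0.4] op 0.0629 q6 -1.97
```

View pics/s10.png

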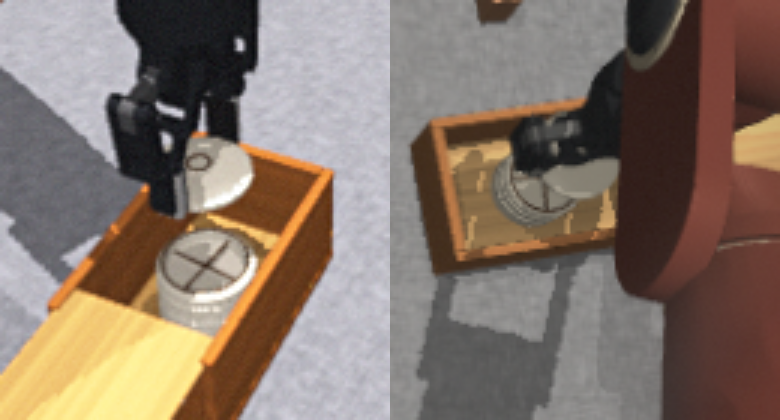

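The lid is held about level over the stack.

Call:
drive_tool([
  [[0, -0.001, 0.02], 0],
  [[0, 0, 0.025], 0],
  [[0, 0, 0.01], 0],
  [[0, 0, 0.005], 0],
  [[0, 0, 0.003], 0],
  [[0, 0, 0.002], 0],
  [[0, 0, 0], 0],
  [[0, 0, 0], 0],
])

```text
t: 43.25
tool_pos: [0.5654, -0.0814, 0.1333]
tool_rot: [-0.203, 3.134, -0.001]
contact_force: [0.7, -0.1, -0.2]
opening: 0.0632
grip_force: 27.8
```

Call:
drive_tool([
  [[0, 0, 0.001], 0],
  [[0, 0, 0.001], 0],
  [[0, 0, 0], 0],
  [[0, 0, 0], 0],
])

```text
t: 43.65
tool_pos: [0.5649, -0.0813, 0.1305]
tool_rot: [0.203, -3.135, -0.0]
contact_force: [0.1, -0.2, -1.1]
opening: 0.063
grip_force: 27.8
```

Call:
drive_tool([
  [[0, 0.0005, 0.001], 0],
  [[0, 0, 0.001], 0],
  [[0, 0, 0.0005], 0],
  [[0, 0, 0], 0],
  [[0, 0, 0], 0],
])

```text
t: 44.15
tool_pos: [0.5649, -0.0808, 0.128]
tool_rot: [0.203, -3.135, -0.0]
contact_force: [-1.8, 0.1, -0.0]
opening: 0.0631
grip_force: 27.8
```

Call:
drive_tool([
  [[0, 0, 0.0006], 0],
  [[0, 0, 0.0004], 0],
  [[0, 0, 0], 0],
  [[0, 0, 0], 0],
])

```text
t: 44.55
tool_pos: [0.5652, -0.0808, 0.1277]
tool_rot: [-0.203, 3.135, -0.0]
contact_force: [-2.0, 1.4, 5.5]
opening: 0.0634
grip_force: 28.3
```

Call:
drive_tool([
  [[0, 0, 0], 0],
  [[0, 0, 0], 0],
  [[0, 0, 0], 0],
  [[0, 0, -0.01], 0],
  [[0, 0, -0.02], 0],
  [[0, 0, -0.03], 0],
  [[0, 0, -0.03], 0],
  [[0, 0, 0], 0],
], jaw=0)

```text
t: 45.35
tool_pos: [0.5676, -0.0815, 0.2235]
tool_rot: [-0.202, 3.125, -0.005]
contact_force: [1.0, -0.3, 0.0]
opening: 0.0854
grip_force: 0.0
```

```bash
python3 -c "
from h import *
delta(.5917,-.2923,.1683,97.4)
d=snap('scene'); im=d['image']; a=cv2.resize(im[180:320,140:270],None,fx=3,fy=3,interpolation=cv2.INTER_CUBIC)
cv2.imwrite('pics/s11.png',a)"
```

```text
t 45.35 pos [ 0.5676 -0.0815  0.2235] yaw 97.4 tilt 0.61 turn 0.0 shift [ 0.0038 -0.2119  0.056 ] F [ 1.  -0.3  0. ] op 0.0854 q6 -1.97
```

View pics/s11.png

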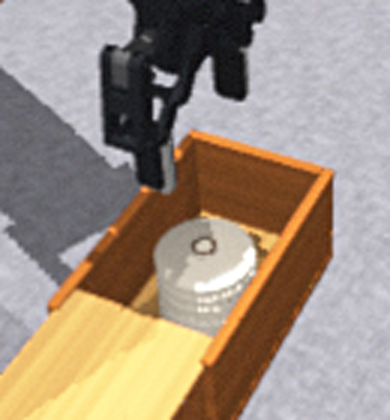

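The lid is nested level on the stack (crop 205,255). Next I'll close the cover.

Call:
drive_tool([
  [[0.0005, -0.042, 0], 0],
  [[0.0005, -0.042, 0], 0],
  [[0, -0.042, 0], 0],
  [[0, -0.042, 0], 0],
  [[0, -0.042, 0], 0],
  [[0, 0, 0.02], 0],
  [[0, 0, 0.015], 0],
  [[0, 0, 0], 0],
  [[0, 0, 0], 0],
], jaw=0.3)

```text
t: 46.3
tool_pos: [0.5904, -0.2879, 0.1806]
tool_rot: [0.204, -3.133, -0.003]
contact_force: [-0.5, 0.1, 0.5]
opening: 0.0598
grip_force: 0.0
```

```bash
python3 -c "
from h import *
delta(.5917,-.2923,.1683,97.4)"
```

```text
t 46.3 pos [ 0.5904 -0.2879  0.1806] yaw 97.46 tilt 0.16 turn 0.001 shift [-0.0007 -0.0046  0.0123] F [-0.5  0.1  0.5] op 0.0598 q6 -2.27
```

Call:
drive_tool([
  [[-0.0005, -0.004, 0.006], 0],
  [[0, 0, 0.005], 0],
  [[0, 0, 0], 0],
])

```text
t: 46.6
tool_pos: [0.5918, -0.2926, 0.1704]
tool_rot: [0.203, -3.134, -0.001]
contact_force: [0.8, -0.2, -0.3]
opening: 0.0598
grip_force: 0.0
```

Call:
drive_tool([
  [[0, 0, 0], 0],
  [[0, 0, 0], 0],
  [[0, 0, 0], 0],
  [[0, 0, 0], 0],
  [[0, 0, 0], 0],
  [[0, 0, 0], 0],
], jaw=1, grip_force=40)

```text
t: 47.2
tool_pos: [0.592, -0.2931, 0.1711]
tool_rot: [-0.203, 3.135, -0.0]
contact_force: [-0.4, -0.4, 0.1]
opening: 0.0001
grip_force: 0.0
```

Tips closed just above the bar's top. I'll open, lower 9 mm and regrip.

Call:
drive_tool([
  [[0, 0, 0], 0],
  [[0, 0, 0], 0],
  [[0, 0, 0], 0],
  [[0, 0, 0.004], 0],
  [[0, 0, 0.005], 0],
  [[0, 0, 0], 0],
], jaw=0.3)

```text
t: 47.8
tool_pos: [0.5914, -0.2927, 0.1606]
tool_rot: [0.203, -3.133, -0.002]
contact_force: [-0.7, 0.5, -1.5]
opening: 0.0599
grip_force: 0.0
```

Call:
drive_tool([
  [[0, 0, 0], 0],
  [[0, 0, 0], 0],
  [[0, 0, 0], 0],
  [[0, 0, 0], 0],
  [[0, 0, 0], 0],
  [[0, 0, 0], 0],
], jaw=1)

```text
t: 48.4
tool_pos: [0.592, -0.2923, 0.1624]
tool_rot: [0.203, -3.135, -0.002]
contact_force: [-0.8, 5.7, 3.3]
opening: 0.0123
grip_force: 42.0
```

Call:
drive_tool([
  [[0, 0.008, 0], 0],
  [[0, 0.016, 0], 0],
  [[0, 0.016, 0], 0],
  [[0, 0.016, 0], 0],
  [[0, 0.016, 0], 0],
  [[0, 0.016, 0], 0],
  [[0, 0.016, 0], 0],
  [[0, 0.016, 0], 0],
  [[0, 0.016, 0], 0],
  [[0, 0.01, 0], 0],
])

```text
t: 49.4
tool_pos: [0.5733, -0.1467, 0.1624]
tool_rot: [-0.204, 3.134, -0.0]
contact_force: [2.4, -2.2, 2.8]
opening: 0.0124
grip_force: 41.9
```

Call:
drive_tool([
  [[0, 0.004, 0], 0],
  [[0, 0.002, 0], 0],
  [[0, 0.002, 0], 0],
  [[0, 0, 0], 0],
  [[0, 0, 0], 0],
])

```text
t: 49.9
tool_pos: [0.5724, -0.1404, 0.1623]
tool_rot: [-0.202, 3.134, 0.001]
contact_force: [1.8, -0.0, 4.7]
opening: 0.0121
grip_force: 42.1
```

Call:
drive_tool([
  [[0, 0.001, 0], 0],
  [[0, 0.001, 0], 0],
  [[0, 0.001, 0], 0],
  [[0, 0, 0], 0],
])

```text
t: 50.3
tool_pos: [0.5721, -0.1375, 0.1624]
tool_rot: [-0.202, 3.134, -0.0]
contact_force: [2.2, -1.3, 5.0]
opening: 0.0124
grip_force: 42.1
```

Call:
drive_tool([
  [[0, 0.001, 0], 0],
  [[0, 0.001, 0], 0],
  [[0, 0, 0], 0],
])

```text
t: 50.6
tool_pos: [0.572, -0.137, 0.1624]
tool_rot: [-0.202, 3.133, -0.007]
contact_force: [4.0, -7.5, 3.5]
opening: 0.0127
grip_force: 41.9
```

Call:
drive_tool([
  [[0, 0.001, 0], 0],
  [[0, 0.001, 0], 0],
  [[0, 0, 0], 0],
])

```text
t: 50.9
tool_pos: [0.5719, -0.1366, 0.1624]
tool_rot: [-0.202, 3.133, -0.013]
contact_force: [3.8, -13.7, 0.8]
opening: 0.0123
grip_force: 41.6
```

At the stop: -7.5 N rising to -13.7 N with no further travel. I'll release and retreat.

Call:
drive_tool([
  [[0, -0.002, 0], 0],
  [[0, 0, 0], 0],
  [[0, 0, 0], 0],
  [[0, 0, 0], 0],
  [[0, 0, -0.01], 0],
  [[0, 0, -0.03], 0],
  [[0, 0, -0.04], 0],
  [[0.02, 0.04, -0.02], 0],
  [[0.02, 0.04, 0], 0],
  [[0.02, 0.04, 0], 0],
], jaw=0.3)

```text
t: 51.9
tool_pos: [0.4961, -0.0231, 0.2642]
tool_rot: [-0.201, 3.132, -0.001]
contact_force: [-0.7, 0.6, 1.0]
opening: 0.0597
grip_force: 0.0
```

Call:
drive_tool([
  [[0.01, 0.04, 0], 0],
  [[0.01, 0.04, 0], 0],
  [[0, 0.04, 0], 0],
  [[0, 0.04, 0], 0],
  [[0, 0.03, 0], 0],
  [[0, 0, 0], 0],
  [[0, 0, 0], 0],
  [[0, 0, 0], 0],
])

```text
t: 52.7
tool_pos: [0.4523, 0.1612, 0.2623]
tool_rot: [-0.202, 3.135, -0.0]
contact_force: [0.8, 0.4, 0.6]
opening: 0.06
grip_force: 0.0
```

```bash
python3 -c "
from h import *
delta(.5,.2,.2,97.4)
d=snap('scene'); im=d['image']; a=cv2.resize(im[200:340,140:270],None,fx=3,fy=3,interpolation=cv2.INTER_CUBIC); d=snap('top'); im=d['image']; b=cv2.resize(im[100:240,310:440],None,fx=3,fy=3,interpolation=cv2.INTER_CUBIC);cv2.imwrite('pics/s12.png',np.hstack([a,b]))"
```

```text
t 52.7 pos [0.4523 0.1612 0.2623] yaw 97.37 tilt 0.02 turn -0.001 shift [-0.0522  0.0324  0.0623] F [0.8 0.4 0.6] op 0.06 q6 -1.51
```

View pics/s12.png

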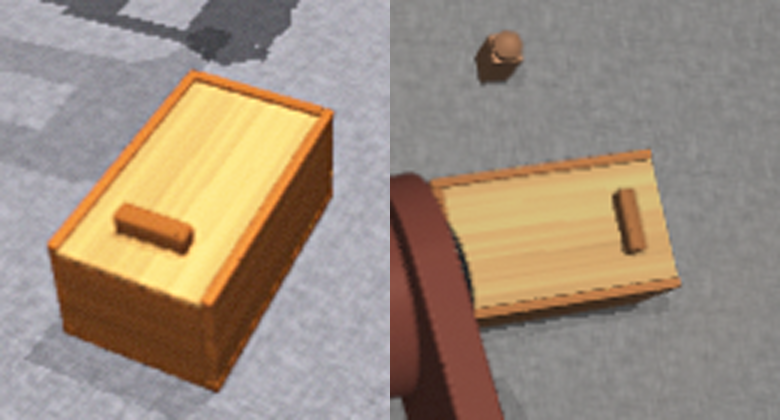

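The cover is flush with the box's front edge, with no gap visible at either end.

```bash
python3 -c "
from station import ctrl
print(ctrl.finish_job())"
```

```text
the job is handed in; nothing more can be done
None
```

The porcelain set is nested in the box in order (bowl, two-part dish, four-part dish, lid), the cover is slid shut against its stop, and the job is handed in at about 53 s; no verdict was returned.

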